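Clip the red clothes peg onto the drying rail

ROBOT

A 6-joint arm with a two-finger parallel gripper is mounted at the origin on the work surface; the furniture and walls round the work are solid. World frame = base frame: x ahead of the robot, y to its left, z up, the work surface at z = 0. Lengths are in m, angles in rad, forces in N, time in s.
With the tool pointing down it reaches from about 0.375 to 0.9 m from the base axis. Payload 3.1 kg.
Tool frame: the origin (TCP) lies midway between the tips of the shut fingers; the grasp point (between the pads) lies 19 mm behind it; z points along the fingers, y is the line along which they close (so a half turn about z gives the same grasp; the last joint's range is limited). The gripper opens to 87 mm and grips with 3 to 60 N. Pads are 19 mm wide; open, the fingers measure 117 mm over their backs; the gripper's body (75 mm by 190 mm) begins 51 mm behind the grasp point.
Start: joints at [-1.52, 0.527, 1.433, -0, 1.181, -0.178], TCP at [0.142, -0.609, 0.223] pointing down, gripper open.
Joint ranges: [-3.08, 3.08], [-0.75, 2.2], [0.22, 2.44], [-1.43, 4.57], [0, 2.65], [-2.85, 2.85]. Speed limits (rad/s): [2.79, 2.79, 3.14, 3.14, 3.14, 3.14].

INTERFACE

Orientations are given as a rotation vector (axis times angle).
In Python, from rig import arm gives the robot as it stands. Calls block until the motion is done:
- arm.reach(position, orientation): joint-space move of the TCP to a pose.
- arm.move_linear(position, feed=0.15, frame=None): straight line of the TCP; frame=None keeps the orientation; feed is the mean speed in m/s.
- arm.set_joints(angles): joint-space move.
- arm.gripper_open() and arm.close_gripper(strength=None): open the fingers fully, or close them until they stop; strength is the grip in N (None keeps the last).
- arm.sleep(seconds).
- arm.solve_ik(position, orientation): joint angles nearest the present ones, or None.
- arm.capture(name): name is "scene" or "side" or "wrist"; returns (picture, depth): 384x512x3 uint8, red, green, blue; 384x512 float32, m along the optical axis (not along the pixel's ray), 0 where there is no reading.
- arm.calibration(name): a dict with "fx", "fy", "cx", "cy" (pixels), "eye" and "rotation" of the camera in the world; the wrist camera has in their place "tool_from_camera" (4x4, takes a point from camera to tool coordinates, whose origin is the TCP and whose axes are the flange's). Camera axes: x right, y up, looking along -z (the intrinsics and any distortion apply to the point x, -y, -z); pixel columns grow to the right and rows downward; lengths in m; the calibration is good to about 2 mm. A picture is of the moment at which its call begins: read the wrist's pose just before it. calibration takes no time and is no camera call.
A pose or a line that the arm cannot do raises arm.MotionError and nothing moves.
- arm.job_done(): hands the job in; it is judged then, once.
Readings, each from a call of its own:
- arm.read_time_s(): time.
- arm.read_joint_positions(): joint angles.
- arm.read_qd(): joint speeds.
- arm.read_tau(): joint torques, N m.
- arm.read_tcp_pos(): TCP position.
- arm.read_tool_rot(): TCP orientation.
- arm.read_force(): force on the tool from outside, world axes, zero at the start.
- arm.read_moment(): the same for the moment, N m.
- arm.read_gripper_width(): finger opening in m.
- arm.read_finger_force(): force on a finger pad.
Only numpy, scipy, OpenCV 4.12 (cv2) and the standard library are available. Lean on these libraries where they do the work, as an engineer would, in place of code of your own. Each camera call takes 0.05 s, during which the arm holds its last target. There are 200 camera calls.

TASK

The drying rail is missing its peg. Take the red clothes peg from the peg rack by squeezing its handles, clip it upright onto the drying rail between the two black bands with the bar well inside its jaws, and let go so that its own spring holds it there. Leave the blue and yellow pegs in the rack.

Things in the scene. Friction and masses are not known exactly. Their poses are not given: they have to be found in the camera images.
- peg_red_grip (a point): Red plastic spring clothes peg standing jaws down on the rack: 97 mm tall, 24 mm wide (x), 50 g. Point centred between its handles, 80 mm above the jaw tips, 17 mm below the handle tops. z up; handles squeeze together along y. At rest they splay: 54 mm over the outer faces at the top, 39 mm lower down. Fully squeezed (about 10 N, to a stop) they are parallel, 30 mm over the outer faces.
- peg_red_tips (a point): Point midway between the red peg's two jaw tips, at their lower end, 80 mm below peg_red_grip; same axes. Inside, the tips are 6 mm apart at rest, 34 mm when fully squeezed. A bar can enter at most 46 mm above this point, where the pivot barrel stops it.
- peg_red_a (a joint): How far the red peg's jaw on its +y side is opened: 0 shut (sprung to this), 0.28 rad fully squeezed open. When the peg is clipped on the rail each jaw reads about 0.06.
- peg_red_b (a joint): The same for the red peg's jaw on its -y side.
- peg_blue_grip (a point): Blue peg, otherwise like the red one; stands in the rack and stays there. Point centred between its handles, 80 mm above its jaw tips.
- peg_yellow_grip (a point): Yellow peg, otherwise like the red one; stands in the rack and stays there. Point centred between its handles, 80 mm above its jaw tips.
- rack: Peg rack, fixed: wooden foot 190 x 80 x 10 mm with a 3 mm steel strip standing along its middle (its x axis) to 34 mm above the table. Three pegs stand on the foot 65 mm apart astride the strip, x axes along it, order varying. Origin at the centre of the underside.
- rail_spot (a point): The place for the peg: centre of the top edge of the drying rail's flat aluminium bar, midway between two black bands 60 mm apart. Bar fixed, 150 mm long along this x axis, 10 mm thick (y), 25 mm deep (z), top edge 150 mm above the table, free below between the end posts. Bands 6 mm long, 14 mm thick. z is up.
Not all that is in view belongs to the job. Of the things shaped like the part that bears peg_red_grip, the red one is meant.

How it is judged:
At the end, for the whole second after the job is handed in: The red peg sits astride the rail's bar, within 20 mm of the middle between the black bands, the bar at least 12 mm inside its jaws, upright and square to the bar within 15 degrees, jaws sprung shut on the bar; released and at rest. The blue and yellow pegs are within 30 mm of where they stood (x of peg_red_tips in the frame of rail_spot between -0.02 and 0.02 m and y of peg_red_tips in the frame of rail_spot between -0.012 and 0.012 m and z of peg_red_tips in the frame of rail_spot below -0.012 m and angle between peg_red_tips's own z axis and vertical below 0.26 rad and angle between the x axis of peg_red_tips and the x axis of rail_spot, either way round below 0.26 rad and value of joint any of peg_red_a, peg_red_b above 0.02 rad and value of joint each of peg_red_a, peg_red_b below 0.16 rad and distance of each of peg_blue_grip, peg_yellow_grip from where it was at the start of the episode below 0.03 m); the robot touches nothing.
It fails at once if the blue or the yellow peg is lifted or pushed away from its place in the rack (distance of any of peg_blue_grip, peg_yellow_grip from where it was at the start of the episode above 0.04 m).
It also fails if it takes over 35 s, if anything falls off the work surface, if the arm or the gripper's body presses on something with over 40 N, if the wrist force passes 120 N, or if a joint passes its speed limit or range.

## Working session

There is one attempt and no reset: what is moved stays moved. The work goes in short steps, each a Python script; the robot and the scene stay as the last script left them, time stands still between calls to the robot, and variables do not carry over. Pictures are saved under pics/ and viewed, at most 10 in all, crops included, and the job is handed in when it is done.

```bash
mkdir -p pics; cat > h.py <<'E'
import numpy as np, cv2
from rig import arm
def cloud(name):
    pic,d=arm.capture(name); c=arm.calibration(name)
    v,u=np.mgrid[:384,:512]
    P=np.stack([(u-c['cx'])/c['fx']*d,-(v-c['cy'])/c['fy']*d,-d],-1)
    return pic,d,P@np.array(c['rotation']).reshape(3,3).T+np.array(c['eye']),c
E
python3 - <<'E'
from h import *
ims=[]
for n in ("scene","side"):
    p,d,W,c=cloud(n); np.savez(n,p=p,d=d,W=W); print(n,c); ims.append(p)
    cv2.imwrite(f"pics/{n}.png",cv2.cvtColor(p,cv2.COLOR_RGB2BGR))
print(arm.read_time_s(),arm.read_tool_rot(),arm.read_gripper_width())
E
```

```text
Traceback (most recent call last):
  File "h.py", line 7, in cloud
    return pic,d,P@np.array(c['rotation']).reshape(3,3).T+np.array(c['eye']),c
                   ~~~~~~~~~~~~~~~~~~~~~~~~~~~~~~~^^^^^
ValueError: cannot reshape array of size 3 into shape (3,3)
```

Rotation is a rotation vector.

```bash
sed -i "s/np.array(c\['rotation'\]).reshape(3,3).T/cv2.Rodrigues(np.array(c['rotation'],float))[0].T/" h.py
python3 - <<'E'
from h import *
for n in ("scene","side"):
    p,d,W,c=cloud(n); np.savez(n,p=p,d=d,W=W); print(n,c)
    cv2.imwrite(f"pics/{n}.png",cv2.cvtColor(p,cv2.COLOR_RGB2BGR))
print(arm.read_time_s(),arm.read_tool_rot(),arm.read_gripper_width())
E
```

```text
scene {'fx': 458.0698562675342, 'fy': 458.0698562675342, 'cx': 263.95512282234154, 'cy': 196.03185887317613, 'eye': array([-0.22905624,  0.61705574,  0.72992208]), 'rotation': array([ 0.44169373, -1.24416334, -2.17753719])}
side {'fx': 492.64787313077403, 'fy': 492.64787313077403, 'cx': 255.99344640247307, 'cy': 195.07650409088555, 'eye': array([0.37210547, 0.75896517, 0.59179307]), 'rotation': array([ 0.04905495, -1.61926157, -2.64203497])}
0.15 [-3.11921119e+00 -3.60053025e-01 -1.81191286e-04] 0.08716771866388034
```

View pics/scene.png

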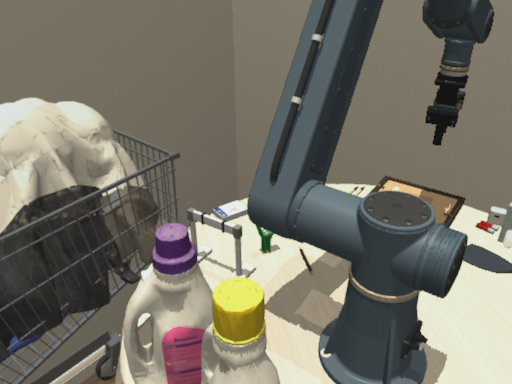

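View pics/side.png

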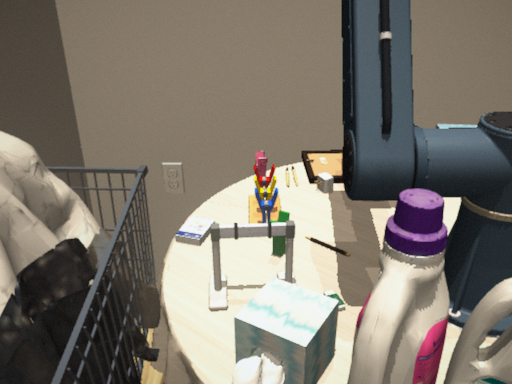

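The scene view shows the rail at about (215,230), with the arm hiding the rack. The side view shows the rail at (213–293, 230) with two bands. Behind it are the pegs at about (265,190) and a pinkish object at (262,160). Next I'll get positions for these.

```bash
python3 - <<'E'
from h import *
S=np.load('side.npz');p,W=S['p'],S['W'];d=S['d']
hsv=cv2.cvtColor(p,cv2.COLOR_RGB2HSV).astype(int)
H,s,v=hsv[...,0],hsv[...,1],hsv[...,2]
roi=np.zeros(d.shape,bool);roi[145:225,235:300]=1
for n,m in dict(red=((H<6)|(H>174)),pink=(H>160)&(H<=174),yel=(H>22)&(H<33),blue=(H>105)&(H<130)).items():
    q=m&roi&(s>130)&(v>60)&(d>0)
    if q.sum(): vv,uu=np.nonzero(q);print(n,q.sum(),uu.min(),uu.max(),vv.min(),vv.max(),np.percentile(W[q],[2,50,98],axis=0).round(3).tolist())
for n in("scene","side"):
    S=np.load(n+'.npz');p,W,d=S['p'],S['W'],S['d']
    # rail top band z 0.14..0.155
    r=(W[...,2]>.143)&(W[...,2]<.158)&(d>0)
    sub=np.zeros_like(r)
    if n=='side': sub[215:245,205:300]=1
    else: sub[205:245,185:245]=1
    q=r&sub; print(n,q.sum(),np.percentile(W[q],[1,50,99],axis=0).round(3).tolist())
    dark=q&(p.max(2)<60); k,l,st,ce=cv2.connectedComponentsWithStats(dark.astype(np.uint8))
    for i in range(1,k):
        if st[i,4]>3: print(' dark',st[i].tolist(),W[l==i].mean(0).round(4))
S=np.load('side.npz')['p'][140:300,190:330]
cv2.imwrite('pics/c1.png',cv2.cvtColor(cv2.resize(S,None,fx=3.75,fy=3.75,interpolation=cv2.INTER_CUBIC),cv2.COLOR_RGB2BGR))
E
```

```text
red 250 253 274 152 186 [[0.391, -0.482, 0.031], [0.421, -0.366, 0.069], [0.44, -0.344, 0.101]]
pink 63 256 266 152 171 [[0.412, -0.491, 0.051], [0.429, -0.48, 0.08], [0.44, -0.437, 0.089]]
yel 123 254 278 176 220 [[0.385, -0.33, 0.057], [0.402, -0.287, 0.078], [0.434, -0.279, 0.102]]
blue 138 255 277 188 219 [[0.381, -0.24, 0.035], [0.399, -0.221, 0.074], [0.428, -0.216, 0.102]]
scene 275 [[0.347, -0.008, 0.143], [0.415, 0.009, 0.148], [0.494, 0.025, 0.151]]
 dark [222, 222, 2, 4, 7] [0.3894 0.0087 0.1471]
side 503 [[0.348, -0.007, 0.143], [0.423, 0.009, 0.148], [0.494, 0.024, 0.152]]
 dark [269, 226, 2, 3, 6] [0.3899 0.0093 0.1468]
```

View pics/c1.png

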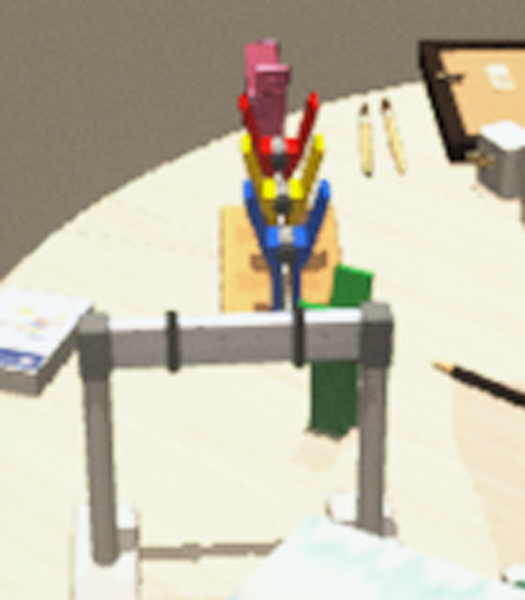

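The crop shows blue nearest the rail, then yellow, with red at the far end of the rack and a pink decoy behind it. Two black bands mark the rail, and the rack runs roughly along world y. Next I'll look from above with the wrist camera, at the rail first and then the rack.

```bash
cat >> h.py <<'E'
from scipy.spatial.transform import Rotation as Ro
def down(yaw):  # tool y axis at world angle yaw, z down
    y=np.array([np.cos(yaw),np.sin(yaw),0]);z=np.array([0,0,-1.]);x=np.cross(y,z)
    return Ro.from_matrix(np.stack([x,y,z],1)).as_rotvec()
def wcloud():
    T=np.eye(4);T[:3,3]=arm.read_tcp_pos();T[:3,:3]=Ro.from_rotvec(arm.read_tool_rot()).as_matrix()
    c=arm.calibration("wrist");pic,d=arm.capture("wrist")
    v,u=np.mgrid[:384,:512]
    P=np.stack([(u-c['cx'])/c['fx']*d,-(v-c['cy'])/c['fy']*d,-d],-1)
    M=T@np.array(c['tool_from_camera']).reshape(4,4)
    return pic,d,P@M[:3,:3].T+M[:3,3]
E
python3 - <<'E'
from h import *
c=arm.calibration('wrist');print({k:np.round(x,3).tolist() for k,x in c.items()})
for n,p,ys in (("rack",[.415,-.345,.30],(0,np.pi)),("rail",[.42,.009,.33],(np.pi/2+.2,-np.pi/2+.2))):
    for y in ys:
        q=arm.solve_ik(p,down(y));print(n,y,None if q is None else np.round(q,2))
E
```

```text
{'fx': 269.364, 'fy': 269.364, 'cx': 255.479, 'cy': 194.584, 'tool_from_camera': [[0.001, 0.956, 0.293, 0.081], [1.0, -0.001, 0.0, 0.001], [0.0, 0.293, -0.956, -0.162], [0.0, 0.0, 0.0, 1.0]]}
rack 0 [-0.9   0.33  1.55  0.    1.27 -0.9 ]
rack 3.141592653589793 [-0.9   0.33  1.55  0.    1.27  2.24]
rail 1.7707963267948965 [-0.25  0.11  1.76  0.    1.28 -2.02]
rail -1.3707963267948966 [-0.25  0.11  1.76  0.    1.28  1.12]
```

```bash
python3 - <<'E'
from h import *
for n,box in(("side",(215,245,205,300)),("scene",(205,245,185,245))):
    S=np.load(n+'.npz');p,W,d=S['p'],S['W'],S['d']
    m=np.zeros(d.shape,bool);m[box[0]:box[1],box[2]:box[3]]=1
    m&=(W[...,2]>.147)&(W[...,2]<.156)
    P=W[m][:,:2]; (cx,cy),wh,a=cv2.minAreaRect(P.astype(np.float32)); vx,vy,x0,y0=cv2.fitLine(P.astype(np.float32),cv2.DIST_HUBER,0,.01,.01).ravel()
    print(n,len(P),cx,cy,wh,a,'line',vx,vy,x0,y0,'mean z',W[m][:,2].mean())
    b=np.zeros(d.shape,bool);b[box[0]:box[1],box[2]:box[3]]=1
    b&=(W[...,2]>.115)&(W[...,2]<.158)&(p.max(2)<95)
    k,l,st,ce=cv2.connectedComponentsWithStats(b.astype(np.uint8))
    for i in range(1,k):
        if st[i,4]>5: print('  dark',st[i].tolist(),np.median(W[l==i],0).round(4))
arm.reach([.415,-.32,.30],down(0))
p,d,W=wcloud();np.savez('w1',p=p,d=d,W=W)
cv2.imwrite('pics/w1.png',cv2.cvtColor(p,cv2.COLOR_RGB2BGR)); print(arm.read_time_s())
E
```

```text
side 321 0.4214429557323456 0.007616042159497738 (0.14786148071289062, 0.017981287091970444) 6.11976957321167 line 0.9932557 0.1159449 0.42184663 0.008858467 mean z 0.14927274123817996
  dark [235, 223, 3, 16, 40] [0.449  0.0154 0.1405]
  dark [268, 222, 4, 16, 42] [0.3907 0.0084 0.139 ]
  dark [285, 226, 10, 13, 99] [0.3538 0.0062 0.136 ]
  dark [210, 229, 10, 12, 85] [0.4854 0.0227 0.1361]
  dark [273, 236, 7, 1, 7] [0.3782 0.0038 0.1251]
scene 178 0.4212782382965088 0.0072388723492622375 (0.1511029601097107, 0.019108029082417488) 6.557337284088135 line 0.9923903 0.12313245 0.40745446 0.0076560685 mean z 0.14883501856805637
  dark [186, 211, 9, 11, 56] [0.4833 0.0233 0.1354]
  dark [201, 213, 5, 11, 25] [0.4494 0.0159 0.1397]
  dark [221, 220, 5, 12, 28] [0.39   0.0085 0.1434]
  dark [233, 228, 9, 11, 77] [0.349  0.0053 0.136 ]
1.7
```

View pics/w1.png

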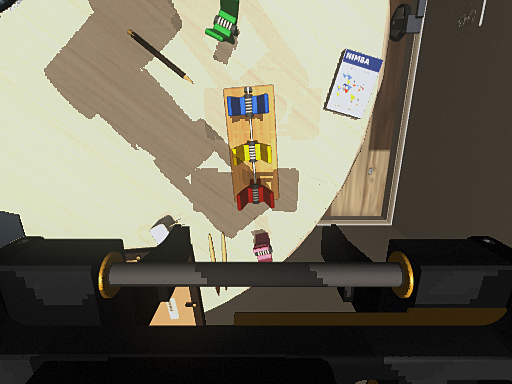

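The wrist view shows blue (248,105), yellow (253,152) and red (256,195) on the rack, with pink at (263,245) off it. Next I'll measure the peg positions and the rack angle.

```bash
cat > m.py <<'E'
from h import *
def pegs(p,d,W):
    h=cv2.cvtColor(p,cv2.COLOR_RGB2HSV).astype(int);H,s,v=h[...,0],h[...,1],h[...,2]
    roi=np.zeros(d.shape,bool);roi[80:222,215:290]=1
    out={}
    for n,m in dict(red=((H<6)|(H>174)),yel=(H>22)&(H<33),blue=(H>105)&(H<130)).items():
        q=m&roi&(s>150)&(v>40)&(d>0)&(W[...,2]>.045)&(W[...,2]<.12)
        P=W[q]; top=P[P[:,2]>P[:,2].max()-.02]
        r=cv2.minAreaRect(top[:,:2].astype(np.float32))
        out[n]=r; print(n,len(P),len(top),np.round(r[0],4),np.round(r[1],4),round(r[2],1),'zmax',P[:,2].max().round(4),'bbox',P.min(0).round(3),P.max(0).round(3))
    return out
E
python3 - <<'E'
from m import *
S=np.load('w1.npz');o=pegs(S['p'],S['d'],S['W'])
a=np.array(o['blue'][0])-np.array(o['red'][0]);print('dir',np.arctan2(a[1],a[0]),np.linalg.norm(a))
p,W=S['p'],S['W']
m=(W[...,2]>.004)&(W[...,2]<.016);m[:75]=0;m[215:]=0;m[:,:215]=0;m[:,290:]=0
k,l,st,ce=cv2.connectedComponentsWithStats(m.astype(np.uint8));i=1+st[1:,4].argmax()
print(st[i],cv2.minAreaRect(W[l==i][:,:2].astype(np.float32)))
E
```

```text
red 459 231 [ 0.4149 -0.3608] [0.0516 0.0241] 3.9 zmax 0.1036 bbox [ 0.389 -0.374  0.047] [ 0.44  -0.347  0.104]
yel 267 105 [ 0.4105 -0.296 ] [0.0514 0.0218] 4.0 zmax 0.1031 bbox [ 0.384 -0.309  0.065] [ 0.436 -0.284  0.103]
blue 322 137 [ 0.4054 -0.2315] [0.0513 0.0221] 4.4 zmax 0.1035 bbox [ 0.379 -0.244  0.067] [ 0.432 -0.219  0.103]
dir 1.644284901248054 0.12957692844238056
[ 247   85   32  115 1734] ((0.4309327304363251, -0.29408952593803406), (0.040632180869579315, 0.18957145512104034), 5.176021099090576)
```

```bash
python3 - <<'E'
from h import *
o=down(.073)
arm.reach([.4149,-.3608,.17],o)
arm.move_linear([.4149,-.3608,.073],feed=.12)
arm.close_gripper(22); arm.sleep(.3)
print(arm.read_gripper_width(),arm.read_finger_force(),arm.read_force(),arm.read_tcp_pos())
arm.move_linear([.4149,-.3608,.30],feed=.15)
print(arm.read_gripper_width(),arm.read_finger_force(),arm.read_time_s())
for y in(np.pi/2+.12,-np.pi/2+.12):
    q=arm.solve_ik([.42,.007,.30],down(y));print(None if q is None else np.round(q,2))
p,d,W,c=cloud('side');p2=arm.capture('wrist')[0]
cv2.imwrite('pics/g.png',cv2.cvtColor(np.hstack([cv2.resize(p[60:260,180:380],(400,400)),p2[100:300,155:355].repeat(2,0).repeat(2,1)]),cv2.COLOR_RGB2BGR))
E
```

```text
0.03270127553854507 21.937282833096106 [-7.83351469  0.65135185 17.45123999] [ 0.4129087  -0.36156003  0.07525603]
0.02931762071422723 21.999718537554145 6.3
[-0.25  0.14  1.81 -0.    1.19 -1.94]
[-0.25  0.14  1.81 -0.    1.19  1.2 ]
```

View pics/g.png

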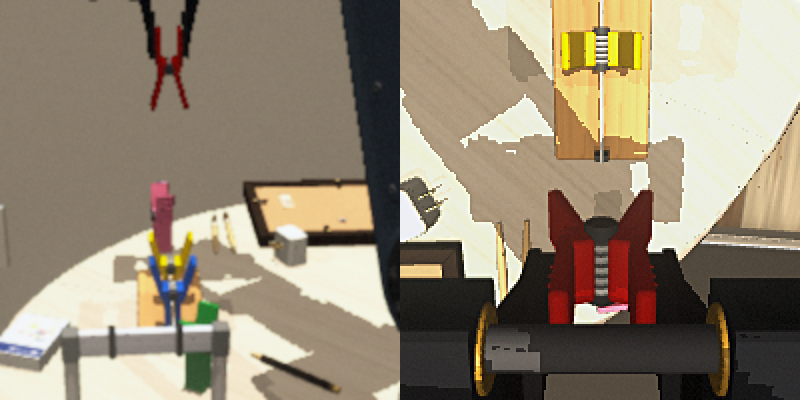

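The peg is held fully squeezed with its jaws open, at about (170,85) in the left half, and the other two pegs are still in place. Next I'll carry it above the rail and measure where the jaw tips sit.

```bash
python3 - <<'E'
from h import *
arm.reach([.42,.007,.30],down(-np.pi/2+.12))
print(arm.read_tcp_pos(),arm.read_gripper_width(),arm.read_time_s())
ims=[]
for n in('side','scene'):
    p,d,W,c=cloud(n)
    h=cv2.cvtColor(p,cv2.COLOR_RGB2HSV).astype(int)
    q=((h[...,0]<6)|(h[...,0]>174))&(h[...,1]>130)&(W[...,2]>.17)&(W[...,2]<.36)&(d>0)&(np.abs(W[...,0]-.42)<.06)&(np.abs(W[...,1])<.06)
    P=W[q];print(n,len(P),np.percentile(P,[1,50,99],axis=0).round(4).tolist())
    lo=P[P[:,2]<P[:,2].min()+.02];print(' low',lo.min(0).round(4),lo.max(0).round(4))
    y,x=np.argwhere(q).mean(0).astype(int);ims.append(cv2.resize(p[max(y-80,0):y+120,max(x-100,0):x+100],(400,400)))
cv2.imwrite('pics/r.png',cv2.cvtColor(np.hstack(ims),cv2.COLOR_RGB2BGR))
E
```

```text
[0.42031085 0.00663605 0.30005638] 0.029692757333081292 8.2917
side 522 [[0.408, 0.0137, 0.2419], [0.4205, 0.0232, 0.2714], [0.4305, 0.0353, 0.3404]]
 low [0.4074 0.0212 0.2411] [0.4305 0.0326 0.2609]
scene 519 [[0.407, -0.0106, 0.2418], [0.4153, 0.013, 0.2839], [0.4318, 0.0314, 0.3313]]
 low [ 0.4073 -0.0119  0.24  ] [0.4325 0.0339 0.2599]
```

View pics/r.png

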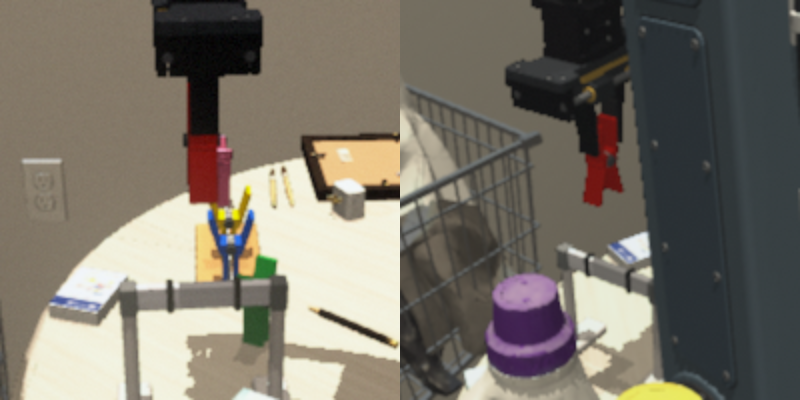

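The peg hangs upright and centred over the rail, with its tips at z≈0.241. Next: lower it, release, retreat and look.

```bash
python3 - <<'E'
from h import *
arm.move_linear([.42,.004,.187],feed=.1)
print(arm.read_tcp_pos(),arm.read_force(),arm.read_gripper_width())
arm.gripper_open(); arm.sleep(.4)
print(arm.read_force(),arm.read_gripper_width())
arm.move_linear([.42,.004,.30],feed=.12)
print(arm.read_time_s())
p2,d2,W2=wcloud()
ims=[cv2.resize(p2[60:360,105:405],(400,400))]
for n in('side',):
    p,d,W,c=cloud(n)
    h=cv2.cvtColor(p,cv2.COLOR_RGB2HSV).astype(int)
    q=((h[...,0]<6)|(h[...,0]>174))&(h[...,1]>130)&(W[...,2]>.09)&(W[...,2]<.3)&(d>0)&(np.abs(W[...,0]-.42)<.06)&(np.abs(W[...,1])<.06)
    P=W[q];print(n,len(P),np.percentile(P,[0,1,50,99,100],axis=0).round(4).tolist())
    y,x=np.argwhere(q).mean(0).astype(int);ims.append(cv2.resize(p[max(y-60,0):y+90,max(x-75,0):x+75],(400,400)))
cv2.imwrite('pics/f.png',cv2.cvtColor(np.hstack(ims),cv2.COLOR_RGB2BGR))
h=cv2.cvtColor(p2,cv2.COLOR_RGB2HSV).astype(int)
q=((h[...,0]<6)|(h[...,0]>174))&(h[...,1]>130)&(W2[...,2]>.09)&(d2>0)&(np.abs(W2[...,0]-.42)<.06)&(np.abs(W2[...,1])<.06)
P=W2[q];T=P[P[:,2]>P[:,2].max()-.02];print(P.min(0),P.max(0),cv2.minAreaRect(T[:,:2].astype(np.float32)))
E
```

```text
[0.4204248  0.00390214 0.1874111 ] [-0.00360431  0.51883399 -1.45604704] 0.02984879794435223
[-0.02061047  0.47207554  0.49207222] 0.08686381437558592
12.325
side 700 [[0.4074, -0.017, 0.129], [0.4076, -0.0159, 0.1309], [0.4196, 0.0178, 0.1869], [0.432, 0.0303, 0.2195], [0.4323, 0.0559, 0.2992]]
[ 0.39602058 -0.05979009  0.1299475 ] [0.46546108 0.05559377 0.41886956] ((0.4401124119758606, -0.003310512751340866), (0.018565503880381584, 0.11702226102352142), 8.553802490234375)
```

View pics/f.png

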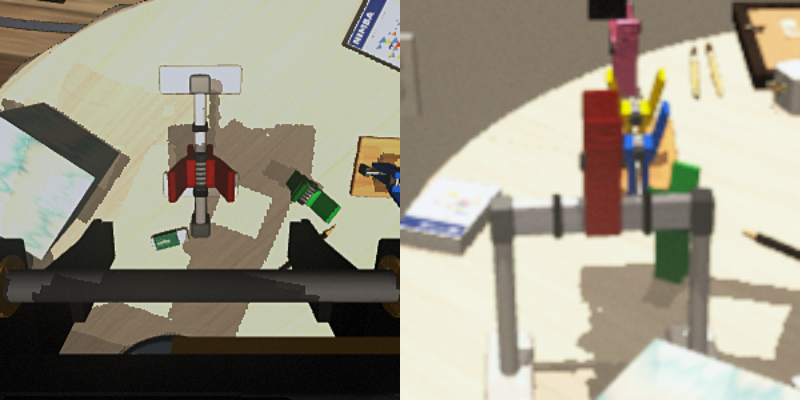

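The peg is clipped upright midway between the bands, at (603,165) in the right half. Its tips are at z≈0.13, about 20 mm past the bar's top edge, and the gripper is clear.

```bash
python3 -c "
from rig import arm
print(arm.job_done())"
```

```text
the job is handed in; nothing more can be done
None
```

The red peg is clipped upright on the rail, midway between the bands with the bar about 20 mm inside its jaws, the blue and yellow pegs are still in the rack, and the job was handed in at about 12.4 s; no verdict was returned.

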